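# Hang the guard door on the gear drive

### The arm

A 7-joint arm with a two-finger parallel gripper is mounted at the origin on the work surface. World frame = base frame: x ahead of the robot, y to its left, z up, the work surface at z = 0. Lengths are in m, angles in degrees, forces in N, time in s.
With the tool pointing down it reaches from about 0.425 to 0.95 m from the base axis. Payload 16.7 kg.
Tool frame: the origin (TCP) lies at the very end of the fingers, on their centre line; the grasp point (between the pads) lies 19 mm behind it; z points along the fingers, y is the line along which they close (so a half turn about z gives the same grasp; the last joint's range is limited). The gripper opens to 94 mm and grips with 3 to 60 N. Pads are 16 mm wide; open, the fingers measure 119 mm over their backs; the gripper's body (75 mm by 177 mm) begins 78 mm behind the grasp point.
Start: joints at [-74.227, 24.414, 4.234, 92.017, -1.954, 63.644, -3.845], TCP at [0.278, 0.615, 0.205] pointing down, gripper open.
Joint ranges: [-163.25, 163.25], [-28.42, 122.38], [-70.27, 78.77], [12.13, 141.07], [-58.53, 238.53], [9.26, 117.41], [-156.51, 156.51]. Speed limits (degrees/s): [108.29, 108.29, 136.94, 136.94, 172.46, 172.46, 172.46].

### API

Orientations are given as [roll, pitch, yaw] about the fixed x, y, z axes, in that order (R = Rz(yaw) Ry(pitch) Rx(roll)).
In Python, from cell import ctrl gives the robot as it stands.
- The arm moves only by the tool servo_tool, never from a script. Its argument "increments" is a list of rows, each an object of numbers: "rx", "ry", "rz": the turn, a rotation vector about the tool's x, y, z each as a share of pi/4 rad, from -1 to 1; "dx", "dy", "dz": the shift along the tool's x, y, z each as a share of 0.03 m, from -1 to 1; "grip": the gripper's target within -1 to 1 (shut at 1, half-way at 0, fully open at -1). A call has 1 to 8 rows; each row shifts and turns the commanded pose from where the row before left it, along the tool's axes as they then stand; what a row does not reach is not made up. A row lasts 1/8 s, in which the tool goes at most 62.5 mm and 10.7 degrees, less where a joint would pass 70% of its speed; a pose out of reach is approached as far as the arm can. A call with a number of a shift or a turn outside -1 to 1 is refused whole. A call with a gripper value outside its range is refused whole. The fingers move at their own pace and stop on an object; the grip force is fixed at half the most. Time passes only in rows, so rows that do not move let the fingers close. It gives the time, the measured TCP pose, the force and the opening at its end, in the units of the state.
- ctrl.get_obs(): the state, without advancing time (a new reading comes with each control period).
- ctrl.read_camera(name): name is "scene" or "top" or "wrist"; returns (picture, depth): 480x640x3 uint8, red, green, blue; 480x640 float32, m along the optical axis (not along the pixel's ray), 0 where there is no reading.
- ctrl.calibration(name): a dict with "fx", "fy", "cx", "cy" (pixels), "T" (4x4, takes a point from camera to world coordinates). Camera axes: x right, y down, z forward; pixel columns grow to the right and rows downward; lengths in m; the calibration is good to about 2 mm. A picture is of the moment at which its call begins: read the wrist's pose just before it. calibration takes no time and is no camera call; for the wrist camera it gives the pose at the moment of the call.
- ctrl.sign_off(): hands the job in, once; it reports no verdict.
Trained networks look in the newest picture that a camera, given by its name, has taken for a name from the list of things; names that differ only in an ending like _2 or _b are one class to them, and where a whole thing is asked for, a point or a joint stands for the part that bears it (a point fixed in the world has none). Each returns a list of dicts, best first, with "p" (0 to 1); they miss things now and then, are a little off and sometimes report something else, mostly with a low value. They report only what shows in the picture. A call takes as long as a camera call. They do not tell look-alikes from the thing itself.
- ctrl.search_frame(camera, name): "bbox" ([left, top, right, bottom] as shares, 0 to 1, of the picture: columns of its width, rows of its height, round what is visible of it).
- ctrl.landmark_of(camera, name): "at" ([row, column] as shares, 0 to 1, of the picture: columns of its width, rows of its height: a listed point, or the origin of a listed thing).
The state is a dict: "clock": time; "qpos": joint angles; "joint_vel": joint speeds; "joint_efforts": joint torques, N m; "tcp_pos": TCP position; "orientation": TCP orientation; "force": force on the tool from outside, world axes, zero at the start; "wrist_torque": the same for the moment, N m; "gripper_width": opening from 0.0 (shut) to 1.0 (fully open).
Only numpy, scipy, OpenCV 4.12 (cv2) and the standard library are available. Lean on these libraries where they do the work, as an engineer would, in place of code of your own. Each camera call takes 0.05 s, during which the arm holds its last target. There are 200 camera calls.

### The job

Lift the yellow guard door out of its wooden stand and hang it, swung open, on the gear drive: lower both hinge knuckles over the two hinge pins together, fully home, before you let go of it. Then swing the door shut against the front of the drive, keeping it upright throughout and leaving the other things on the bench where they are.

Things in the scene. Friction and masses are not known exactly. Their poses are not given: they have to be found in the camera images.
- machine: Green gear drive, fixed; place and yaw vary. 170 mm wide (y), 120 deep (x), 195 tall, motor behind. Origin: underside centre of the box. z up, x from its open front (gears inside) into the machine, y to the left seen from the front. The hinge axis is vertical, at x -72, y +83 mm: 12 mm before the front, at its left edge.
- pin_low (a point): Lower hinge pin on the drive: centre of its foot, on the shoulder where the door's lower knuckle rests, 50 mm above the bench. Upright steel pin, 9 mm diameter, 22 mm tall (top 8 mm tapers to a 3 mm tip), on a barrel 21 mm across, 15 mm tall. Axes as the drive's.
- pin_up (a point): Upper hinge pin, same form and axes, its shoulder 110 mm straight above the lower one's (160 mm above the bench). The lower knuckle cannot pass its barrel: bring the door in sideways with both knuckles above their pin tips, that is raised more than 22 but less than 70 mm from the seated height, then lower it.
- frame_edge (a point): Point fixed to the drive where the middle of the door's free edge (door_edge) lies when shut: 150 mm to the right (-y) of the hinge axis, 115 mm above the bench. A rubber stop on the front meets the shut door. Axes as the drive's.
- door_grip (a point): Place to pinch the door from above across its thickness: middle of width and thickness, 20 mm below its top edge, 150 mm above its underside. Axes of the door. At first 162 mm above the bench; with the door hung and home, 180 mm.
- door_center (a point): Centre of the door panel, 85 mm above its underside. Axes of the door. Shut, they are parallel to the drive's; it opens by swinging the free edge out in front of the drive (90 degrees open: door yaw = drive yaw - 90 degrees). Hung, it turns freely on its pins: a light push on its face near the free edge swings it, and it stays where left.
- door: Loose yellow steel door, about 0.45 kg: panel 134 mm wide (y), 170 tall (z), 14 thick (x). Origin: underside centre. y points to its hinge edge, x from outer to inner face. Outer face (-x): dark louvred patch and a black knob standing out 23 mm at y -53, z 75 mm. At first upright in the wooden stand.
- knuckle_low (a point): Centre of the lower mouth of the door's lower hinge knuckle: upright tube beside the hinge edge, 21 mm outside, bore 12.5 mm, 25 mm tall, open at both ends. In the door's axes at y +83 mm, 20 mm above the underside.
- knuckle_up (a point): The same for the upper knuckle: y +83 mm, 130 mm above the underside.
- door_edge (a point): Middle of the door's free edge (opposite to the hinge edge): y -67 mm, 85 mm above the underside, in mid-thickness.
- stand: Fixed wooden stand that holds the door at first: 90 x 110 mm, 52 mm tall, origin at its underside centre. The slot runs along its y, 18 mm wide; its floor is 12 mm above the bench, its cheeks 40 mm tall: lift the door straight up more than 40 mm to clear. The door's axes are then parallel to the stand's.
- wrench: Wrench lying on the bench, 180 mm. Bystander.
- screwdriver: Screwdriver with a red handle lying on the bench, 200 mm. Bystander.
- spare_gear: Spare steel blank with a hub lying flat, 68 mm across, 22 mm high. Bystander.
- spray_can: Blue spray can, standing, 64 mm across, 170 mm tall; origin underneath. Bystander.
- oil_bottle: Orange oil bottle, standing, 70 mm across, 190 mm tall; origin underneath. Bystander.
- bolt_jar: Glass jar with a steel lid, standing, 70 mm across, 85 mm tall; origin underneath. Bystander.
- hammer: Hammer lying on the bench, 280 mm. Bystander.
Things that resemble listed ones, but are neither listed nor needed, are in the scene too. What is meant by the door is not pink or white, and is the larger of those in its own colour.

How it is judged:
By the outcome, as a careful person would: the job done as asked, in the order asked, and still so for the second after the job is handed in, with the robot touching nothing.
It also fails if it takes over 58 s, if anything falls off the work surface, if the arm or the gripper's body presses on something with over 40 N, if the wrist force passes 120 N, or if a joint passes its speed limit or range.

## Working session

There is one attempt and no reset: what is moved stays moved. The work goes in short steps, Python scripts to look and compute and a tool call to move; the robot and the scene stay as the last step left them, time stands still between calls to the robot, and variables do not carry over. Pictures are saved under pics/ and viewed, on a budget of 10 in all, crops included, one or two more only if the job needs it, and the job is handed in when it is done.

Besides the shell and the picture viewer there is one more tool, called after "Call:" as name(argument=value, ...) on one line, values as JSON. servo_tool: Moves the arm, as the interface text tells. Shift numbers are shares of 0.03 m and turn numbers shares of pi/4 rad, none past 1 either way. Its arguments: {"type":"object","properties":{"increments":{"type":"array"}},"required":["increments"]}

```bash
mkdir -p pics; ls
cat > h.py <<'E'
import numpy as np, cv2
from cell import ctrl
def snap(c,fn=None):
    K=ctrl.calibration(c); im,d=ctrl.read_camera(c)
    if fn: cv2.imwrite('pics/'+fn,im[:,:,::-1])
    return im,d,K
def cloud(d,K):
    v,u=np.mgrid[0:480,0:640]
    P=np.stack([(u-K['cx'])/K['fx']*d,(v-K['cy'])/K['fy']*d,d],-1)
    T=np.array(K['T']); W=P@T[:3,:3].T+T[:3,3]; W[d<=0]=np.nan
    return W
E
python3 - <<'E'
from h import *
s=snap('scene'); t=snap('top')
cv2.imwrite('pics/a.png',np.hstack([cv2.resize(x[0],(800,600))[:,:,::-1] for x in (s,)]))
cv2.imwrite('pics/b.png',cv2.resize(t[0],(800,600))[:,:,::-1])
np.savez('v0.npz',si=s[0],sd=s[1],ti=t[0],td=t[1])
for c in('scene','top'):
    K=ctrl.calibration(c);print(c,K['fx'],K['cx'],K['cy'],np.round(K['T'],3).tolist())
    for n in ('door','machine','stand','door_grip','pin_low','pin_up','knuckle_up','frame_edge','door_center'):
        r=ctrl.landmark_of(c,n)
        print(n,[(round(x['p'],2),round(x['at'][1]*640),round(x['at'][0]*480)) for x in r[:4]])
print(ctrl.get_obs())
E
```

```text
pics
scene 549.0466039583109 318.53780805273414 245.33849031936313 [[0.1, 0.721, -0.686, 1.484], [0.995, -0.077, 0.065, -0.015], [-0.005, -0.689, -0.725, 1.128], [0.0, 0.0, 0.0, 1.0]]
door [(0.8, 392, 263), (0.76, 430, 314), (0.63, 309, 379), (0.63, 418, 189)]
machine [(0.57, 228, 285)]
stand [(0.56, 395, 263), (0.53, 229, 283)]
door_grip [(0.96, 438, 290), (0.86, 398, 221), (0.64, 421, 163), (0.56, 307, 343)]
pin_low [(0.87, 250, 296)]
pin_up [(0.98, 247, 271), (0.49, 457, 241)]
knuckle_up [(0.98, 396, 164), (0.8, 288, 323), (0.69, 429, 275), (0.58, 369, 237)]
frame_edge [(0.64, 252, 234), (0.46, 397, 224)]
door_center [(0.97, 311, 357), (0.81, 396, 239), (0.76, 418, 174), (0.72, 433, 301)]
top 477.31447331090186 318.9510340013995 239.8645829573271 [[0.002, -0.999, 0.046, 0.468], [-1.0, -0.002, -0.001, 0.078], [0.001, -0.046, -0.999, 1.171], [0.0, 0.0, 0.0, 1.0]]
door [(0.94, 214, 173), (0.88, 180, 366), (0.75, 237, 245), (0.69, 342, 116)]
machine [(0.63, 418, 236)]
stand [(0.66, 231, 248), (0.59, 232, 244)]
door_grip [(0.9, 345, 93), (0.83, 200, 167), (0.68, 165, 378), (0.67, 417, 
[... 291 characters left out ...]
)]
{'clock': 1.0, 'qpos': array([-74.227166  ,  24.41342885,   4.23492794,  92.01856592,
        -1.95359355,  63.64408158,  -3.84441855]), 'joint_vel': array([-0.00423763,  0.12843321, -0.04408829, -0.04818921, -0.08000512,
        0.04285934,  0.02223344]), 'joint_efforts': array([ 1.01268517e-03, -9.35547709e+01,  3.66356917e+00, -4.54540229e+01,
       -4.90131823e-02,  1.34904723e-02,  4.69405745e-05]), 'tcp_pos': array([0.27819178, 0.61495068, 0.20545881]), 'orientation': array([-1.79995982e+02, -1.08150836e-03,  1.55657599e+02]), 'force': array([ 0.46354107, -0.07805919, -0.18823398]), 'wrist_torque': array([-0.00766503,  0.01126753,  0.00397901]), 'gripper_width': 0.9981261135737992}
```

View both.

View pics/a.png

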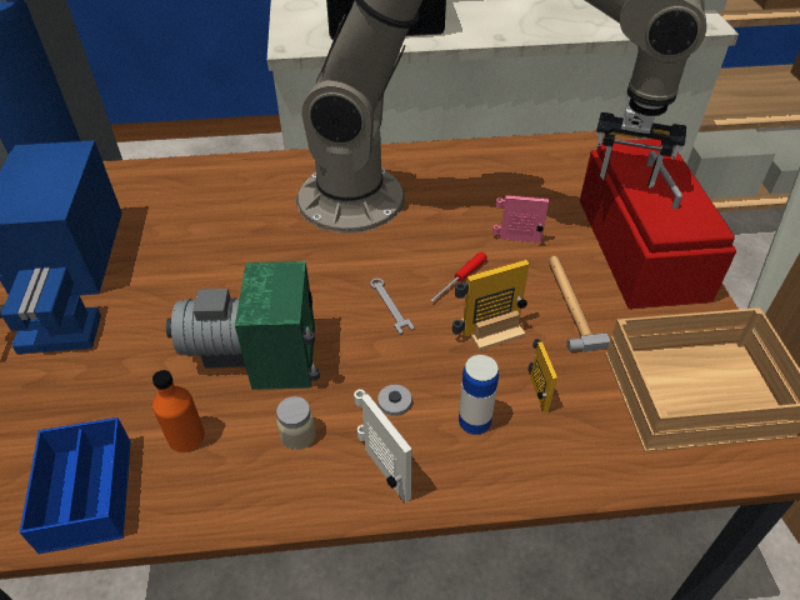

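View pics/b.png

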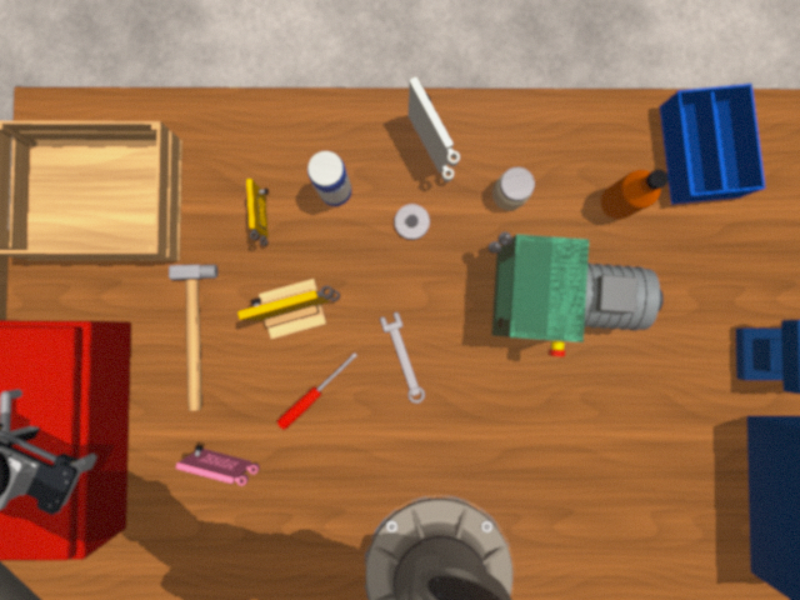

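Scene view: the real door (yellow, larger) is in its stand at about (495,300), knuckles left, knob on the camera side. The drive is at (280,325) with its pins at (310,330)/(313,375). The top view has the door at (285,305) and the pins at (500,243). The drive's front faces +y, so the door is already nearly at the 90°-open yaw.

Run:
```python
from h import *
z=np.load('v0.npz')
KT=ctrl.calibration('top');KS=ctrl.calibration('scene')
def rect(P,n):
    r=cv2.minAreaRect((P[:,:2]*1000).astype(np.float32)); print(n,len(P),r,'z',np.percentile(P[:,2],[2,50,98]).round(3))
for n,im,d,K in(('top',z['ti'],z['td'],KT),('scene',z['si'],z['sd'],KS)):
    W=cloud(d,K); h=cv2.cvtColor(im,cv2.COLOR_RGB2HSV)
    H,S,V=[h[...,i].astype(int) for i in range(3)]
    yel=(H>20)&(H<32)&(S>170)&(V>90)
    x,y,zz=np.moveaxis(W,-1,0)
    reg=(x>.3)&(x<.65)&(y>.1)&(y<.45)
    # true door only: connected comps
    k,l,st,c=cv2.connectedComponentsWithStats((yel).astype(np.uint8))
    for i in range(1,k):
        if st[i,4]>40:
            P=W[(l==i)&np.isfinite(zz)]; print(n,'yel',st[i],np.median(P,0).round(3)); 
            Q=P[P[:,2]>.165]
            if len(Q)>20: rect(Q,'doortop')
    g=(H>50)&(H<95)&(S>60)&(zz>.185)&(zz<.205)
    g=cv2.morphologyEx(g.astype(np.uint8),cv2.MORPH_OPEN,np.ones((3,3)))>0
    rect(W[g],n+' green top')
# triangulate
def ray(K,u,v):
    T=np.array(K['T']); dd=T[:3,:3]@np.array([(u-K['cx'])/K['fx'],(v-K['cy'])/K['fy'],1]); return T[:3,3],dd/np.linalg.norm(dd)
def tri(a,b):
    o1,d1=ray(KS,*a);o2,d2=ray(KT,*b)
    A=np.stack([d1,-d2],1); s=np.linalg.lstsq(A,o2-o1,rcond=None)[0]
    p,q=o1+s[0]*d1,o2+s[1]*d2; return ((p+q)/2).round(4),np.linalg.norm(p-q).round(4)
print('pinlow',tri((250,296),(396,198)));print('pinup',tri((247,271),(404,191)))
print('knup',tri((369,237),(262,233)));print('frame',tri((252,234),(396,263)))
print('grip',tri((398,221),(237,245)))
```

```text
top yel [197 143  17  45 501] [0.688 0.34  0.091]
top yel [190 233  69  23 646] [0.504 0.282 0.181]
doortop 440 ((507.0428466796875, 279.9912414550781), (13.455759048461914, 133.17498779296875), 15.631914138793945) z [0.168 0.182 0.186]
top yel [441 273  11   7  69] [ 0.439 -0.191  0.159]
top green top 4813 ((534.2926025390625, -168.37921142578125), (121.8592529296875, 168.3864288330078), 86.03462982177734) z [0.191 0.195 0.199]
scene yel [374 208  49  19 186] [0.509 0.278 0.181]
doortop 184 ((507.7052001953125, 280.1455078125), (16.990751266479492, 130.81765747070312), 17.10696792602539) z [0.176 0.181 0.185]
scene yel [430 274  15  29 106] [0.691 0.343 0.113]
scene green top 2644 ((534.267333984375, -169.2990264892578), (121.00700378417969, 177.43972778320312), 85.99687957763672) z [0.188 0.194 0.198]
pinlow (array([ 0.6195, -0.1047,  0.0504]), np.float64(0.0008))
pinup (array([ 0.6217, -0.1043,  0.1482]), np.float64(0.0029))
knup (array([0.531 , 0.2025, 0.1373]), np.float64(0.0029))
frame (array([ 0.4664, -0.0922,  0.1151]), np.float64(0.0015))
grip (array([0.5058, 0.266 , 0.1607]), np.float64(0.0296))
```

Call:
servo_tool(increments=[{"dz":-1},{"dz":-1},{"dz":-1},{"dx":-0.963,"dy":-0.586},{"dx":-0.963,"dy":-0.586},{"dx":-0.963,"dy":-0.586},{"dx":-0.963,"dy":-0.586},{"dx":-0.963,"dy":-0.586}])

```text
invalid input
```

Call:
servo_tool(increments=[{"dx":-0.963,"dy":-0.586},{"dx":-0.963,"dy":-0.586},{"dx":-0.963,"dy":-0.586},{"dx":-0.963,"dy":-0.586},{"dx":-0.963,"dy":-0.586},{"dx":-0.963,"dy":-0.586},{"dx":-0.963,"dy":-0.586},{"rz":0.222}])

```text
invalid input
```

Call:
servo_tool(increments=[{"rz":0.222},{"rz":0.222},{"rz":0.222},{"rz":0.222},{},{}])

```text
invalid input
```

Run:
```python
from h import *
o=ctrl.get_obs();print(o['clock'],o['tcp_pos'],o['orientation'],o['qpos'].round(1))
im,d,K=snap('wrist','c.png'); print(K['fx'],K['cx'],K['cy'],np.round(K['T'],3).tolist())
W=cloud(d,K);np.savez('w1.npz',im=im,d=d,T=K['T'])
h=cv2.cvtColor(im,cv2.COLOR_RGB2HSV);H,S,V=[h[...,i].astype(int) for i in range(3)]
m=(H>20)&(H<32)&(S>150)&(V>80)&(W[...,2]>.172)&(W[...,2]<.195)
P=W[m];print(len(P))
if len(P)>20: print(cv2.minAreaRect((P[:,:2]*1000).astype(np.float32)),np.percentile(P[:,2],[2,50,98]))
for n in('door_grip','knuckle_up','knuckle_low'):print(n,[(round(x['p'],2),round(x['at'][1]*640),round(x['at'][0]*480)) for x in ctrl.landmark_of('wrist',n)[:3]])
```

```text
1.0 [0.27819178 0.61495068 0.20545881] [-1.79995982e+02 -1.08150836e-03  1.55657599e+02] [-74.2  24.4   4.2  92.   -2.   63.6  -3.8]
409.91909598478395 334.3729623532743 237.37672325251302 [[0.412, 0.876, 0.251, 0.205], [0.911, -0.396, -0.114, 0.647], [-0.001, 0.275, -0.961, 0.384], [0.0, 0.0, 0.0, 1.0]]
0
door_grip [(0.55, 38, 281)]
knuckle_up []
knuckle_low [(0.93, 47, 252)]
```

View pics/c.png

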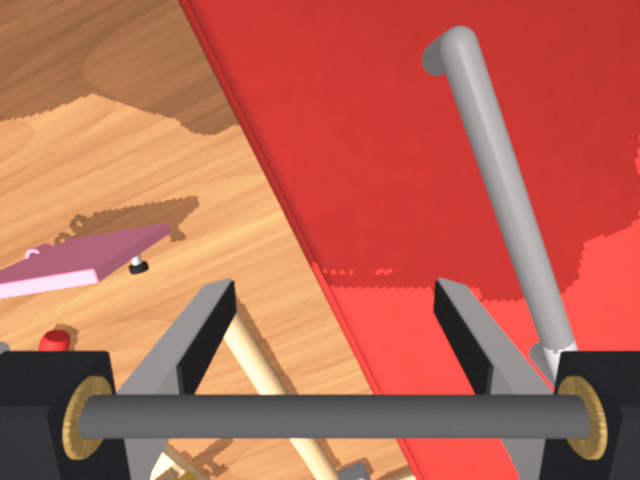

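The wrist picture shows the toolbox, and the camera looks toward tool +x, with the fingers at the bottom. The move rows were refused, and no time passed. I'll retry with every field given.

Call:
servo_tool(increments=[{"rx":0,"ry":0,"rz":0,"dx":0,"dy":0,"dz":-1,"grip":-1},{"rx":0,"ry":0,"rz":0,"dx":0,"dy":0,"dz":-1,"grip":-1},{"rx":0,"ry":0,"rz":0,"dx":0,"dy":0,"dz":-1,"grip":-1},{"rx":0,"ry":0,"rz":0,"dx":-0.963,"dy":-0.586,"dz":0,"grip":-1},{"rx":0,"ry":0,"rz":0,"dx":-0.963,"dy":-0.586,"dz":0,"grip":-1},{"rx":0,"ry":0,"rz":0,"dx":-0.963,"dy":-0.586,"dz":0,"grip":-1},{"rx":0,"ry":0,"rz":0,"dx":-0.963,"dy":-0.586,"dz":0,"grip":-1},{"rx":0,"ry":0,"rz":0,"dx":-0.963,"dy":-0.586,"dz":0,"grip":-1}])

```text
clock: 2.2
tcp_pos: [0.3741, 0.4744, 0.2956]
orientation: [180.0, -0.0, 155.7]
force: [0.4, -0.6, 0.3]
gripper_width: 1.0
```

Call:
servo_tool(increments=[{"rx":0,"ry":0,"rz":0,"dx":-0.985,"dy":-0.935,"dz":0,"grip":-1},{"rx":0,"ry":0,"rz":0,"dx":-0.985,"dy":-0.935,"dz":0,"grip":-1},{"rx":0,"ry":0,"rz":0,"dx":-0.985,"dy":-0.935,"dz":0,"grip":-1},{"rx":0,"ry":0,"rz":0,"dx":-0.985,"dy":-0.935,"dz":0,"grip":-1},{"rx":0,"ry":0,"rz":0,"dx":-0.985,"dy":-0.935,"dz":0,"grip":-1},{"rx":0,"ry":0,"rz":0,"dx":-0.985,"dy":-0.935,"dz":0,"grip":-1},{"rx":0,"ry":0,"rz":0,"dx":-0.985,"dy":-0.935,"dz":0,"grip":-1},{"rx":0,"ry":0,"rz":0,"dx":-0.985,"dy":-0.935,"dz":0,"grip":-1}])

```text
clock: 3.2
tcp_pos: [0.4969, 0.1722, 0.2957]
orientation: [180.0, 0.0, 155.7]
force: [-0.1, -0.2, 0.3]
gripper_width: 1.001
```

Call:
servo_tool(increments=[{"rx":0,"ry":0,"rz":0,"dx":-0.985,"dy":-0.935,"dz":0,"grip":-1},{"rx":0,"ry":0,"rz":0,"dx":-0.985,"dy":-0.935,"dz":0,"grip":-1},{"rx":0,"ry":0,"rz":0,"dx":-0.985,"dy":-0.935,"dz":0,"grip":-1},{"rx":0,"ry":0,"rz":0,"dx":-0.985,"dy":-0.935,"dz":0,"grip":-1},{"rx":0,"ry":0,"rz":0,"dx":-0.985,"dy":-0.935,"dz":0,"grip":-1},{"rx":0,"ry":0,"rz":0,"dx":-0.985,"dy":-0.935,"dz":0,"grip":-1},{"rx":0,"ry":0,"rz":0,"dx":-0.985,"dy":-0.935,"dz":0,"grip":-1},{"rx":0,"ry":0,"rz":0,"dx":-0.985,"dy":-0.935,"dz":0,"grip":-1}])

```text
clock: 4.2
tcp_pos: [0.6198, -0.1296, 0.2956]
orientation: [180.0, 0.0, 155.7]
force: [0.3, 0.5, -0.3]
gripper_width: 0.995
```

Call:
servo_tool(increments=[{"rx":0,"ry":0,"rz":0.194,"dx":0,"dy":0,"dz":0,"grip":-1},{"rx":0,"ry":0,"rz":0.194,"dx":0,"dy":0,"dz":0,"grip":-1},{"rx":0,"ry":0,"rz":0.194,"dx":0,"dy":0,"dz":0,"grip":-1},{"rx":0,"ry":0,"rz":0.194,"dx":0,"dy":0,"dz":0,"grip":-1},{"rx":0,"ry":0,"rz":0.194,"dx":0,"dy":0,"dz":0,"grip":-1},{"rx":0,"ry":0,"rz":0.194,"dx":0,"dy":0,"dz":0,"grip":-1},{"rx":0,"ry":0,"rz":0.194,"dx":0,"dy":0,"dz":0,"grip":-1},{"rx":0,"ry":0,"rz":0.194,"dx":0,"dy":0,"dz":0,"grip":-1}])

```text
clock: 5.2
tcp_pos: [0.6194, -0.1284, 0.2955]
orientation: [180.0, -0.0, 85.5]
force: [-0.1, -0.4, 0.1]
gripper_width: 1.0
```

Run:
```python
from h import *
o=ctrl.get_obs();print(o['clock'],o['tcp_pos'],o['orientation'],o['qpos'].round(1))
im,d,K=snap('wrist'); W=cloud(d,K);np.savez('w1.npz',im=im,d=d,T=K['T'])
cv2.imwrite('pics/d.png',im[:,:,::-1])
print(np.round(K['T'],4).tolist())
for n in('pin_up','pin_low','frame_edge'):print(n,[(round(x['p'],2),round(x['at'][1]*640),round(x['at'][0]*480)) for x in ctrl.landmark_of('wrist',n)[:3]])
```

```text
5.2 [ 0.6193598  -0.12835625  0.29550372] [ 1.79997817e+02 -4.21276901e-03  8.55365765e+01] [-28.6  21.1  46.3  93.4 -15.9  72.3  16.2]
[[0.997, -0.0749, -0.0214, 0.6257], [-0.0779, -0.9584, -0.2748, -0.0497], [0.0001, 0.2756, -0.9613, 0.4741], [0.0, 0.0, 0.0, 1.0]]
pin_up [(0.61, 334, 195), (0.48, 118, 22)]
pin_low [(0.76, 331, 178)]
frame_edge [(0.79, 167, 187)]
```

View pics/d.png

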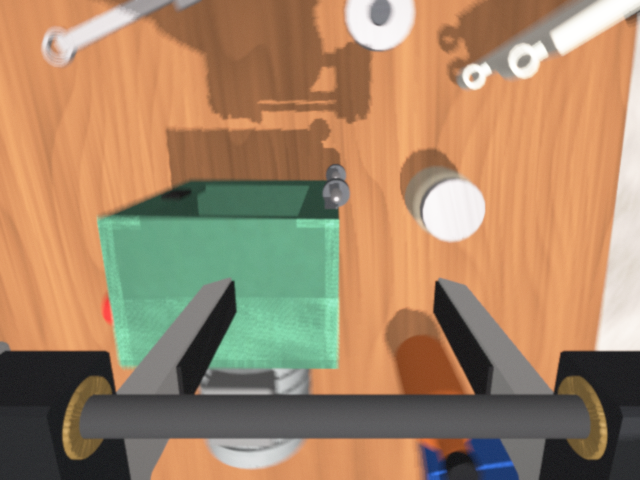

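The wrist view shows the drive's open front at top (about row 182), with the upper pin at about (336,198) and the lower one behind it at (335,175). I'll zoom on the pin and refit the drive's yaw.

Run:
```python
from h import *
z=np.load('w1.npz');im=z['im'];K=dict(ctrl.calibration('wrist'));K['T']=z['T'];W=cloud(z['d'],K)
c=cv2.resize(im[155:225,296:376],(800,700),interpolation=cv2.INTER_CUBIC)[:600]
cv2.imwrite('pics/e.png',c[:,:,::-1])
T=z['T']
def at(u,v,h):
    r=T[:3,:3]@np.array([(u-K['cx'])/K['fx'],(v-K['cy'])/K['fy'],1]);return (T[:3,3]+r*(h-T[2,3])/r[2]).round(4)
for u,v in((336,199),(336,192)):print(at(u,v,.182),at(u,v,.16))
R=W[160:210,322:350];m=(R[...,2]>.150)&(R[...,2]<.19)
r2=(R[...,1]>-.118)&(R[...,0]>.60)&m
print(r2.sum());P=R[r2];print(P.mean(0),cv2.minEnclosingCircle((P[:,:2]*1000).astype(np.float32)))
h=cv2.cvtColor(im,cv2.COLOR_RGB2HSV)
g=(h[...,0]>50)&(h[...,0]<95)&(h[...,1]>60)&(W[...,2]>.188)&(W[...,2]<.202)
P=W[g];print(cv2.minAreaRect((P[:,:2]*1000).astype(np.float32)),np.median(P[:,2]))
```

```text
[ 0.6226 -0.1046  0.182 ] [ 0.6224 -0.1087  0.16  ]
[ 0.623  -0.0995  0.182 ] [ 0.6228 -0.1032  0.16  ]
665
[ 0.62172454 -0.10431976  0.16227879] ((620.4559936523438, -106.57559204101562), 13.432361602783203)
((534.0166015625, -170.47647094726562), (121.05490112304688, 169.96307373046875), 85.94058990478516) 0.19435718921837492
```

View pics/e.png

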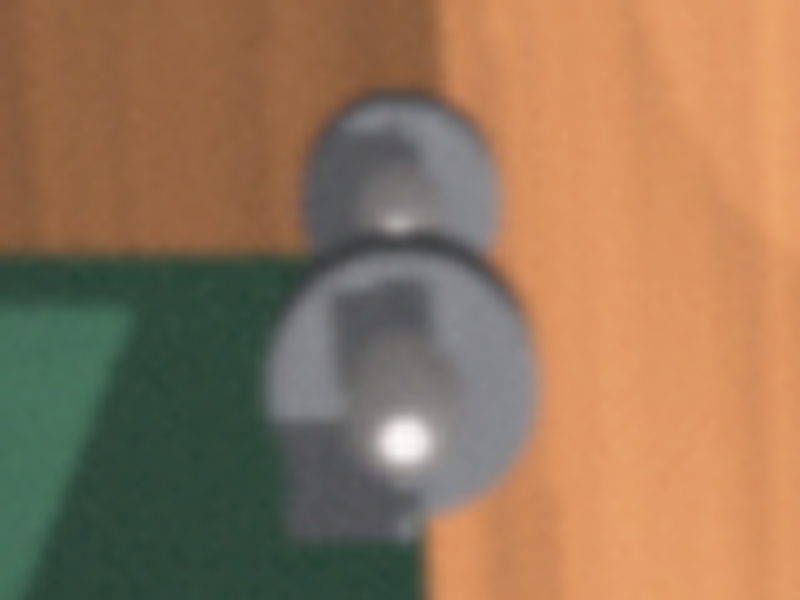

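Upper pin tip at about (336,198.6) and shoulder centre at (336,192.6), which puts the hinge axis at (0.6226, -0.104). The drive fit gives (0.622, -0.1046) at yaw -94°, so they agree. Next I go over the door.

Call:
servo_tool(increments=[{"rx":0,"ry":0,"rz":0,"dx":0.949,"dy":-0.342,"dz":0,"grip":-1},{"rx":0,"ry":0,"rz":0,"dx":0.949,"dy":-0.342,"dz":0,"grip":-1},{"rx":0,"ry":0,"rz":0,"dx":0.949,"dy":-0.342,"dz":0,"grip":-1},{"rx":0,"ry":0,"rz":0,"dx":0.949,"dy":-0.342,"dz":0,"grip":-1},{"rx":0,"ry":0,"rz":0,"dx":0.949,"dy":-0.342,"dz":0,"grip":-1},{"rx":0,"ry":0,"rz":0,"dx":0.949,"dy":-0.342,"dz":0,"grip":-1},{"rx":0,"ry":0,"rz":0,"dx":0.949,"dy":-0.342,"dz":0,"grip":-1},{"rx":0,"ry":0,"rz":0,"dx":0.949,"dy":-0.342,"dz":0,"grip":-1}])

```text
clock: 6.4
tcp_pos: [0.5538, 0.1056, 0.2957]
orientation: [180.0, -0.0, 86.0]
force: [0.4, 0.1, 0.6]
gripper_width: 0.999
```

Call:
servo_tool(increments=[{"rx":0,"ry":0,"rz":0,"dx":0.949,"dy":-0.342,"dz":0,"grip":-1},{"rx":0,"ry":0,"rz":0,"dx":0.949,"dy":-0.342,"dz":0,"grip":-1},{"rx":0,"ry":0,"rz":0,"dx":0.949,"dy":-0.342,"dz":0,"grip":-1},{"rx":0,"ry":0,"rz":0,"dx":0.949,"dy":-0.342,"dz":0,"grip":-1},{"rx":0,"ry":0,"rz":0,"dx":0.949,"dy":-0.342,"dz":0,"grip":-1},{"rx":0,"ry":0,"rz":-0.2235,"dx":0.949,"dy":-0.342,"dz":0,"grip":-1},{"rx":0,"ry":0,"rz":-0.2235,"dx":0,"dy":0,"dz":0,"grip":-1},{"rx":0,"ry":0,"rz":0,"dx":0,"dy":0,"dz":0,"grip":-1}])

```text
clock: 7.4
tcp_pos: [0.5052, 0.2795, 0.2956]
orientation: [180.0, -0.0, 106.0]
force: [0.2, 0.1, -0.1]
gripper_width: 0.998
```

Run:
```python
from h import *
o=ctrl.get_obs();print(o['clock'],o['tcp_pos'],o['orientation'],o['qpos'].round(1))
im,d,K=snap('wrist','f.png'); W=cloud(d,K);np.savez('w2.npz',im=im,d=d,T=K['T'])
h=cv2.cvtColor(im,cv2.COLOR_RGB2HSV);H,S,V=[h[...,i].astype(int) for i in range(3)]
for lo in(.165,.174):
    m=(H>18)&(H<34)&(S>130)&(V>80)&(W[...,2]>lo)&(W[...,2]<.195)
    k,l,st,c=cv2.connectedComponentsWithStats(m.astype(np.uint8));i=1+st[1:,4].argmax();print(st[i])
    P=W[l==i];print(cv2.minAreaRect((P[:,:2]*1000).astype(np.float32)),np.percentile(P[:,2],[2,50,98]))
```

```text
7.4 [0.50518599 0.27949846 0.29558302] [ 1.79992108e+02 -6.20998029e-03  1.06044495e+02] [-64.5  12.4  34.8 100.   -7.5  70.  -11.6]
[ 328  139   19  176 3200]
((508.074462890625, 275.41583251953125), (13.471315383911133, 141.18478393554688), 15.801249504089355) [0.17952049 0.18123868 0.18266116]
[ 328  139   19  175 3195]
((507.03515625, 279.08831787109375), (13.471315383911133, 133.55136108398438), 15.801249504089355) [0.17956564 0.1812398  0.18266127]
```

View pics/f.png

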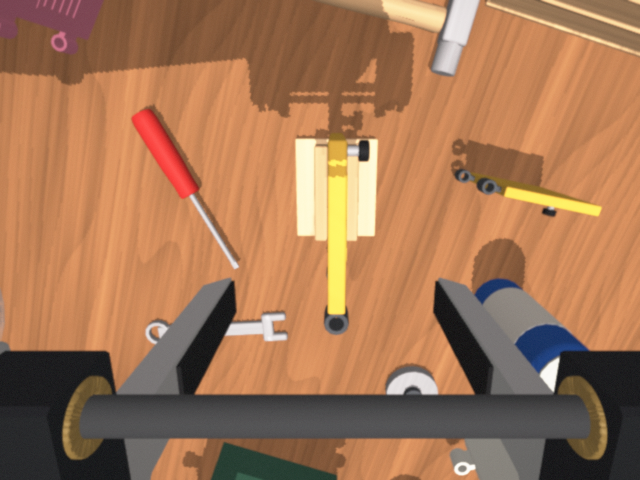

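The wrist view shows the door from (337,140) to (337,315), with the knuckle at (336,322) and the knob at (363,150). It is centred between the fingers with its top at z=0.181, as it should be. Now I descend and grip.

Call:
servo_tool(increments=[{"rx":0,"ry":0,"rz":0,"dx":-0.02,"dy":0.057,"dz":1,"grip":-1},{"rx":0,"ry":0,"rz":0,"dx":0,"dy":0,"dz":1,"grip":-1},{"rx":0,"ry":0,"rz":0,"dx":0,"dy":0,"dz":1,"grip":-1},{"rx":0,"ry":0,"rz":0,"dx":0,"dy":0,"dz":1,"grip":-1},{"rx":0,"ry":0,"rz":0,"dx":0,"dy":0,"dz":1,"grip":-1},{"rx":0,"ry":0,"rz":0,"dx":0,"dy":0,"dz":0.09,"grip":-1},{"rx":0,"ry":0,"rz":0,"dx":0,"dy":0,"dz":0,"grip":1},{"rx":0,"ry":0,"rz":0,"dx":0,"dy":0,"dz":0,"grip":1}])

```text
clock: 8.45
tcp_pos: [0.5076, 0.2797, 0.1441]
orientation: [179.9, -0.0, 105.9]
force: [1.0, 0.2, -0.8]
gripper_width: 0.827
```

Call:
servo_tool(increments=[{"rx":0,"ry":0,"rz":0,"dx":0,"dy":0,"dz":0,"grip":1},{"rx":0,"ry":0,"rz":0,"dx":0,"dy":0,"dz":0,"grip":1},{"rx":0,"ry":0,"rz":0,"dx":0,"dy":0,"dz":0,"grip":1},{"rx":0,"ry":0,"rz":0,"dx":0,"dy":0,"dz":0,"grip":1},{"rx":0,"ry":0,"rz":0,"dx":0,"dy":0,"dz":0,"grip":1},{"rx":0,"ry":0,"rz":0,"dx":0,"dy":0,"dz":0,"grip":1}])

```text
clock: 9.2
tcp_pos: [0.5069, 0.2794, 0.1427]
orientation: [-180.0, 0.0, 105.9]
force: [-0.0, 0.1, -0.7]
gripper_width: 0.189
```

Call:
servo_tool(increments=[{"rx":0,"ry":0,"rz":0,"dx":0,"dy":0,"dz":0,"grip":1},{"rx":0,"ry":0,"rz":0,"dx":0,"dy":0,"dz":0,"grip":1},{"rx":0,"ry":0,"rz":0,"dx":0,"dy":0,"dz":0,"grip":1},{"rx":0,"ry":0,"rz":0,"dx":0,"dy":0,"dz":-0.4,"grip":1},{"rx":0,"ry":0,"rz":0,"dx":0,"dy":0,"dz":-0.5,"grip":1},{"rx":0,"ry":0,"rz":0,"dx":0,"dy":0,"dz":-0.5,"grip":1},{"rx":0,"ry":0,"rz":0,"dx":0,"dy":0,"dz":-0.5,"grip":1},{"rx":0,"ry":0,"rz":0,"dx":0,"dy":0,"dz":0,"grip":1}])

```text
clock: 10.2
tcp_pos: [0.5075, 0.2799, 0.2012]
orientation: [179.9, -0.1, 105.9]
force: [-0.6, 0.5, -5.2]
gripper_width: 0.152
```

```bash
cat > meas.py <<'E'
from h import *
import sys
o=ctrl.get_obs();t=o['tcp_pos'];psi=np.radians(o['orientation'][2]);print(o['clock'],t.round(4),o['orientation'].round(2),o['force'].round(1),o['gripper_width'])
im,d,K=snap('wrist'); W=cloud(d,K)
if len(sys.argv)>1: cv2.imwrite('pics/'+sys.argv[1],im[:,:,::-1])
h=cv2.cvtColor(im,cv2.COLOR_RGB2HSV);H,S,V=[h[...,i].astype(int) for i in range(3)]
zt=t[2]+.0385
m=(H>18)&(H<34)&(S>130)&(V>80)&(abs(W[...,2]-zt)<.012)
k,l,st,c=cv2.connectedComponentsWithStats(m.astype(np.uint8));i=1+st[1:,4].argmax()
P=W[l==i];print(st[i],cv2.minAreaRect((P[:,:2]*1000).astype(np.float32)),np.median(P[:,2]))
# knuckle: depth points just below door top, dark, near -x tool
T=K['T'];
def at(u,v,hh):
    r=T[:3,:3]@np.array([(u-K['cx'])/K['fx'],(v-K['cy'])/K['fy'],1]);return (T[:3,3]+r*(hh-T[2,3])/r[2])
L=ctrl.landmark_of('wrist','knuckle_up');print([(round(x['p'],2),round(x['at'][1]*640,1),round(x['at'][0]*480,1)) for x in L[:3]])
ex=np.array([np.cos(psi),np.sin(psi)]);ey=np.array([np.sin(psi),-np.cos(psi)])
D=W[...,:2]-t[:2]; a=D@ex;b=D@ey
kk=(a<-.070)&(a>-.098)&(abs(b)<.02)&(abs(W[...,2]-(zt-.015))<.006)
Q=W[kk];print('knuckle pts',kk.sum(),cv2.minEnclosingCircle((Q[:,:2]*1000).astype(np.float32)) if kk.sum()>5 else '')
np.savez('wl.npz',im=im,d=d,T=T)
E
python3 meas.py g.png
```

```text
10.2 [0.5075 0.2799 0.2012] [ 1.7989e+02 -7.0000e-02  1.0594e+02] [-0.6  0.5 -5.2] 0.15157330169556618
[ 315  155   39  240 8787] ((501.99688720703125, 298.69580078125), (14.573115348815918, 93.90846252441406), 16.089563369750977) 0.23970110855289473
[(0.7, 525.3, 205.0)]
knuckle pts 348 ((529.8336181640625, 200.69078063964844), 10.413145065307617)
```

View pics/g.png

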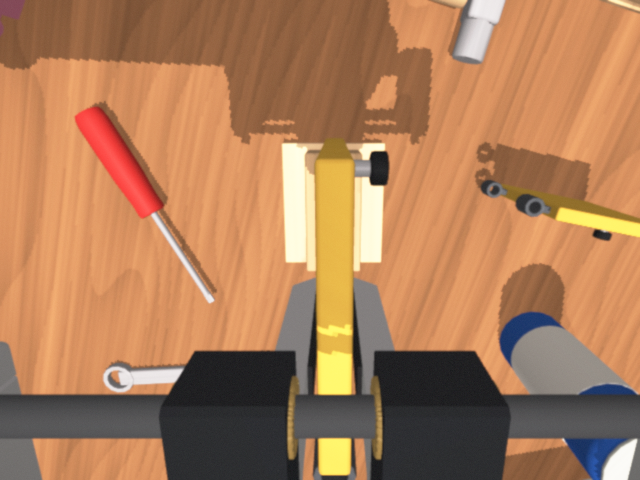

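The door is lifted clear. The wrist view shows the free-edge top at (335,160), with stand, can, wrench and screwdriver undisturbed. The knuckle measures at tool (-0.0828, 0). I'll rotate to drive yaw - 90° and carry it over the pins, with its underside about 69 mm up, which is 39 mm above seated.

Call:
servo_tool(increments=[{"rx":0,"ry":0,"rz":0.111,"dx":0,"dy":0,"dz":0,"grip":1},{"rx":0,"ry":0,"rz":0.111,"dx":0,"dy":0,"dz":0,"grip":1},{"rx":0,"ry":0,"rz":0.111,"dx":0,"dy":0,"dz":0,"grip":1},{"rx":0,"ry":0,"rz":0.111,"dx":0,"dy":0,"dz":0,"grip":1},{"rx":0,"ry":0,"rz":0,"dx":-0.696,"dy":0.338,"dz":0,"grip":1},{"rx":0,"ry":0,"rz":0,"dx":-0.696,"dy":0.338,"dz":0,"grip":1},{"rx":0,"ry":0,"rz":0,"dx":-0.696,"dy":0.338,"dz":0,"grip":1},{"rx":0,"ry":0,"rz":0,"dx":-0.696,"dy":0.338,"dz":0,"grip":1}])

```text
clock: 11.3
tcp_pos: [0.5414, 0.1925, 0.1991]
orientation: [-179.9, 0.0, 86.0]
force: [0.3, 0.1, -5.0]
gripper_width: 0.15
```

Call:
servo_tool(increments=[{"rx":0,"ry":0,"rz":0,"dx":-0.696,"dy":0.338,"dz":0,"grip":1},{"rx":0,"ry":0,"rz":0,"dx":-0.696,"dy":0.338,"dz":0,"grip":1},{"rx":0,"ry":0,"rz":0,"dx":-0.696,"dy":0.338,"dz":0,"grip":1},{"rx":0,"ry":0,"rz":0,"dx":-0.696,"dy":0.338,"dz":0,"grip":1},{"rx":0,"ry":0,"rz":0,"dx":-0.696,"dy":0.338,"dz":0,"grip":1},{"rx":0,"ry":0,"rz":0,"dx":-0.696,"dy":0.338,"dz":0,"grip":1},{"rx":0,"ry":0,"rz":0,"dx":-0.696,"dy":0.338,"dz":0,"grip":1},{"rx":0,"ry":0,"rz":0,"dx":-0.696,"dy":0.338,"dz":0,"grip":1}])

```text
clock: 12.3
tcp_pos: [0.6105, 0.0202, 0.199]
orientation: [-179.9, 0.0, 86.0]
force: [0.0, 0.1, -4.9]
gripper_width: 0.152
```

Call:
servo_tool(increments=[{"rx":0,"ry":0,"rz":0,"dx":-0.696,"dy":0.338,"dz":0,"grip":1},{"rx":0,"ry":0,"rz":0,"dx":-0.696,"dy":0.338,"dz":0,"grip":1},{"rx":0,"ry":0,"rz":0,"dx":0,"dy":0,"dz":0,"grip":1},{"rx":0,"ry":0,"rz":0,"dx":0,"dy":0,"dz":0,"grip":1},{"rx":0,"ry":0,"rz":0,"dx":0,"dy":0,"dz":0,"grip":1}])

```text
clock: 12.92
tcp_pos: [0.6277, -0.0211, 0.1996]
orientation: [-180.0, -0.0, 86.0]
force: [0.0, 0.2, -5.2]
gripper_width: 0.148
```

```bash
python3 meas.py
python3 - <<'E'
from h import *
s=snap('scene');t=snap('top');print(ctrl.get_obs()['tcp_pos'],ctrl.get_obs()['orientation'])
a=cv2.resize(s[0][200:320,190:350],(800,600),interpolation=cv2.INTER_CUBIC)
cv2.imwrite('pics/h.png',a[:,:,::-1])
np.savez('v1.npz',si=s[0],sd=s[1],ti=t[0],td=t[1])
E
```

```text
12.925 [ 0.6277 -0.0211  0.1996] [-1.7998e+02 -1.0000e-02  8.6020e+01] [ 0.   0.2 -5.2] 0.14754681368035946
[ 315  154   40  241 8934] ((629.3655395507812, -1.3449440002441406), (94.45252990722656, 15.349148750305176), 84.78335571289062) 0.23833725347862245
[(0.74, 554.6, 231.9), (0.58, 336.9, 310.2)]
knuckle pts 393 ((622.2655029296875, -102.68657684326172), 10.464314460754395)
[ 0.62784531 -0.02164438  0.19979058] [-1.79996584e+02 -5.11388113e-03  8.59891218e+01]
```

View pics/h.png

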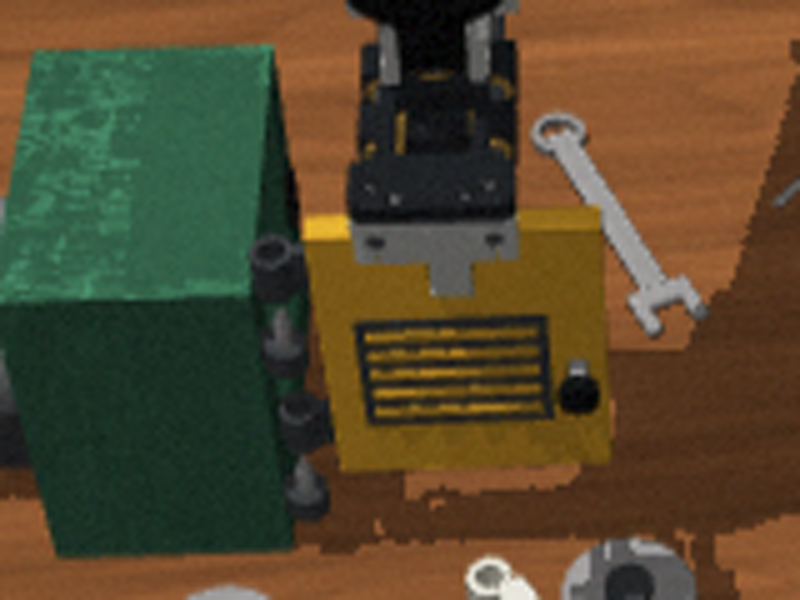

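The scene crop shows both knuckles, (275,253) and (302,405), directly above their pins, tips at (281,310) and (304,460). The offset is about 1 mm. I'll nudge and lower with force checks.

Call:
servo_tool(increments=[{"rx":0,"ry":0,"rz":0,"dx":-0.025,"dy":0.02,"dz":0,"grip":1},{"rx":0,"ry":0,"rz":0,"dx":0,"dy":0,"dz":0.25,"grip":1},{"rx":0,"ry":0,"rz":0,"dx":0,"dy":0,"dz":0.25,"grip":1},{"rx":0,"ry":0,"rz":0,"dx":0,"dy":0,"dz":0.1,"grip":1},{"rx":0,"ry":0,"rz":0,"dx":0,"dy":0,"dz":0.1,"grip":1},{"rx":0,"ry":0,"rz":0,"dx":0,"dy":0,"dz":0.05,"grip":1}])

```text
clock: 13.88
tcp_pos: [0.6285, -0.023, 0.1771]
orientation: [-180.0, 0.0, 86.0]
force: [-0.3, 0.4, -5.3]
gripper_width: 0.147
```

Call:
servo_tool(increments=[{"rx":0,"ry":0,"rz":0,"dx":0,"dy":0,"dz":0.07,"grip":1},{"rx":0,"ry":0,"rz":0,"dx":0,"dy":0,"dz":0.07,"grip":1},{"rx":0,"ry":0,"rz":0,"dx":0,"dy":0,"dz":0,"grip":1}])

```text
clock: 14.25
tcp_pos: [0.6284, -0.0229, 0.173]
orientation: [-180.0, 0.0, 86.0]
force: [0.2, 0.9, -4.0]
gripper_width: 0.148
```

Call:
servo_tool(increments=[{"rx":0,"ry":0,"rz":0,"dx":0.02,"dy":0,"dz":0.07,"grip":1},{"rx":0,"ry":0,"rz":0,"dx":0,"dy":0,"dz":0.07,"grip":1},{"rx":0,"ry":0,"rz":0,"dx":0,"dy":0,"dz":0.07,"grip":1},{"rx":0,"ry":0,"rz":0,"dx":0,"dy":0,"dz":0,"grip":1}])

```text
clock: 14.75
tcp_pos: [0.6284, -0.0224, 0.1666]
orientation: [-180.0, 0.0, 85.9]
force: [-0.6, 0.2, -4.2]
gripper_width: 0.149
```

Call:
servo_tool(increments=[{"rx":0,"ry":0,"rz":0,"dx":0,"dy":0,"dz":0.06,"grip":1},{"rx":0,"ry":0,"rz":0,"dx":0,"dy":0,"dz":0.06,"grip":1},{"rx":0,"ry":0,"rz":0,"dx":0,"dy":0,"dz":0.04,"grip":1},{"rx":0,"ry":0,"rz":0,"dx":0,"dy":0,"dz":0,"grip":1},{"rx":0,"ry":0,"rz":0,"dx":0,"dy":0,"dz":0,"grip":1}])

```text
clock: 15.38
tcp_pos: [0.6286, -0.0224, 0.1621]
orientation: [180.0, 0.0, 86.0]
force: [-0.4, -0.1, -2.4]
gripper_width: 0.146
```

Call:
servo_tool(increments=[{"rx":0,"ry":0,"rz":0,"dx":0,"dy":0,"dz":0.04,"grip":1},{"rx":0,"ry":0,"rz":0,"dx":0,"dy":0,"dz":0,"grip":1},{"rx":0,"ry":0,"rz":0,"dx":0,"dy":0,"dz":0,"grip":1}])

```text
clock: 15.75
tcp_pos: [0.6289, -0.0221, 0.1612]
orientation: [180.0, -0.0, 86.0]
force: [-2.3, 3.3, 6.1]
gripper_width: 0.145
```

```bash
python3 meas.py
python3 - <<'E'
from h import *
s=snap('scene')
a=cv2.resize(s[0][200:320,190:350],(800,600),interpolation=cv2.INTER_CUBIC)
cv2.imwrite('pics/i.png',a[:,:,::-1])
E
```

```text
15.75 [ 0.6289 -0.0221  0.1612] [ 1.7996e+02 -3.0000e-02  8.5960e+01] [-2.3  3.3  6.1] 0.1453745846881271
[ 315  154   40  241 8781] ((630.6602783203125, -2.1771469116210938), (93.93888854980469, 14.615880012512207), 85.98955535888672) 0.1998507592759175
[(0.74, 586.0, 247.6), (0.66, 391.5, 123.1)]
knuckle pts 391 ((622.7413940429688, -103.8431625366211), 10.525813102722168)
```

View pics/i.png

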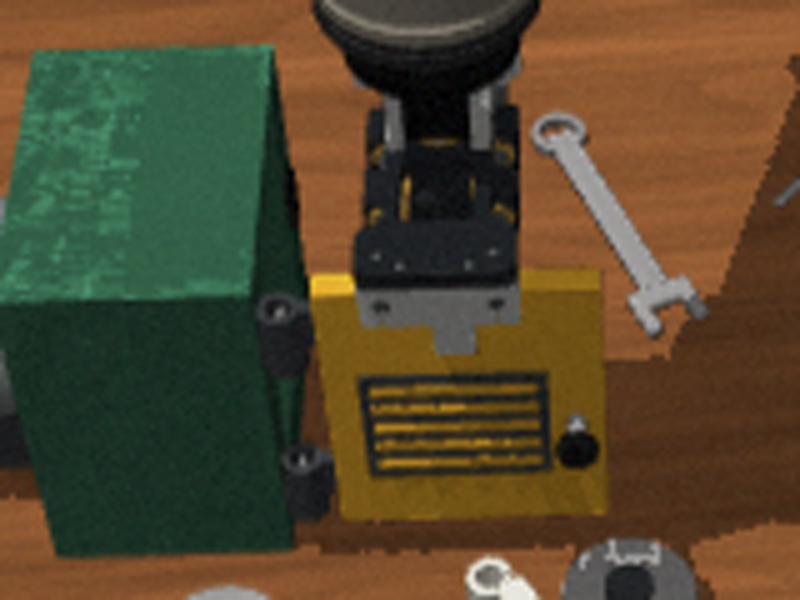

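The crop shows both knuckles down on their pins, (285,335) and (307,485). The door top is at z=0.1999 (200 expected), the force has reversed to +6 N, and yaw is 176°, so it is fully home. I release it, lift off and get ready to push.

Call:
servo_tool(increments=[{"rx":0,"ry":0,"rz":0,"dx":0,"dy":0,"dz":0,"grip":-0.2},{"rx":0,"ry":0,"rz":0,"dx":0,"dy":0,"dz":0,"grip":-0.2},{"rx":0,"ry":0,"rz":0,"dx":0,"dy":0,"dz":0,"grip":-0.2},{"rx":0,"ry":0,"rz":0,"dx":0,"dy":0,"dz":0,"grip":-0.2},{"rx":0,"ry":0,"rz":0,"dx":0,"dy":0,"dz":-0.5,"grip":-0.2},{"rx":0,"ry":0,"rz":0,"dx":0,"dy":0,"dz":-1,"grip":-0.2},{"rx":0,"ry":0,"rz":0,"dx":0,"dy":0,"dz":-1,"grip":-0.2},{"rx":0,"ry":0,"rz":0,"dx":0,"dy":0,"dz":-0.5,"grip":-0.2}])

```text
clock: 16.9
tcp_pos: [0.6291, -0.0226, 0.2531]
orientation: [179.9, -0.0, 85.9]
force: [0.1, 0.6, -0.4]
gripper_width: 0.595
```

Run:
```python
from h import *
o=ctrl.get_obs();print(o['clock'],o['tcp_pos'].round(4),o['orientation'].round(1),o['gripper_width'],o['qpos'].round(0))
im,d,K=snap('wrist');W=cloud(d,K);h=cv2.cvtColor(im,cv2.COLOR_RGB2HSV)
m=(h[...,0]>18)&(h[...,0]<34)&(h[...,1]>130)&(abs(W[...,2]-.2)<.01)
P=W[m];print(len(P),cv2.minAreaRect((P[:,:2]*1000).astype(np.float32)),np.median(P[:,2]))
H=np.array([.6226,-.104]);ps=np.radians(86);ex=np.array([np.cos(ps),np.sin(ps)]);ey=np.array([ex[1],-ex[0]])
ph=np.radians(np.linspace(86,172,25));f=np.linspace(0,1,25)
pts=[H+.115*np.array([np.cos(p),np.sin(p)])+(.0195+.004*np.sin(np.pi*g)-.0045*g)*np.array([np.sin(p),-np.cos(p)]) for p,g in zip(ph,f)]
s=H+.115*ex+.045*ey;print('start',s,((s-o['tcp_pos'][:2])@ex/.03).round(3),((s-o['tcp_pos'][:2])@ey/.03).round(3))
for q in np.diff([s]+pts,axis=0):print((q@ex/.03).round(2),(q@ey/.03).round(2),end=' | ')
print(pts[-1])
```

```text
16.9 [ 0.6291 -0.0226  0.2531] [179.9  -0.   85.9] 0.5954769780524517 [-36.  22.  43.  97. -16.  67.   7.]
4848 ((629.644775390625, -18.767173767089844), (133.67837524414062, 13.640085220336914), 85.54695129394531) 0.19638874144963875
start [0.67551238 0.00758082] 1.11 1.472
0.0 -0.85 | 0.03 -0.23 | 0.02 -0.23 | 0.01 -0.23 | -0.01 -0.23 | -0.02 -0.23 | -0.04 -0.23 | -0.05 -0.23 | -0.07 -0.23 | -0.08 -0.23 | -0.1 -0.22 | -0.11 -0.22 | -0.13 -0.21 | -0.14 -0.21 | -0.16 -0.2 | -0.17 -0.19 | -0.19 -0.18 | -0.2 -0.17 | -0.21 -0.15 | -0.22 -0.14 | -0.23 -0.12 | -0.24 -0.11 | -0.25 -0.09 | -0.25 -0.08 | -0.26 -0.06 | [ 0.51080677 -0.07314107]
```

Call:
servo_tool(increments=[{"rx":0,"ry":0,"rz":0,"dx":0.555,"dy":0.736,"dz":0,"grip":1},{"rx":0,"ry":0,"rz":0,"dx":0.555,"dy":0.736,"dz":0,"grip":1},{"rx":0,"ry":0,"rz":0,"dx":0,"dy":0,"dz":0,"grip":1},{"rx":0,"ry":0,"rz":0,"dx":0,"dy":0,"dz":0,"grip":1},{"rx":0,"ry":0,"rz":0,"dx":0,"dy":0,"dz":0.85,"grip":1},{"rx":0,"ry":0,"rz":0,"dx":0,"dy":0,"dz":0.85,"grip":1},{"rx":0,"ry":0,"rz":0,"dx":0,"dy":0,"dz":0.85,"grip":1},{"rx":0,"ry":0,"rz":0,"dx":0,"dy":0,"dz":0.85,"grip":1}])

```text
clock: 17.95
tcp_pos: [0.6742, 0.007, 0.1482]
orientation: [180.0, -0.0, 85.9]
force: [1.3, 0.7, 0.1]
gripper_width: 0.01
```

Call:
servo_tool(increments=[{"rx":0,"ry":0,"rz":0,"dx":0,"dy":-0.3,"dz":0,"grip":1},{"rx":0,"ry":0,"rz":0,"dx":0,"dy":-0.3,"dz":0,"grip":1},{"rx":0,"ry":0,"rz":0,"dx":0,"dy":-0.25,"dz":0,"grip":1},{"rx":0,"ry":0,"rz":0,"dx":0.03,"dy":-0.23,"dz":0,"grip":1},{"rx":0,"ry":0,"rz":0,"dx":0.02,"dy":-0.23,"dz":0,"grip":1},{"rx":0,"ry":0,"rz":0,"dx":0.01,"dy":-0.23,"dz":0,"grip":1},{"rx":0,"ry":0,"rz":0,"dx":-0.01,"dy":-0.23,"dz":0,"grip":1},{"rx":0,"ry":0,"rz":0,"dx":-0.02,"dy":-0.23,"dz":0,"grip":1}])

```text
clock: 18.95
tcp_pos: [0.6147, 0.0129, 0.1487]
orientation: [-180.0, 0.0, 86.0]
force: [1.3, 0.3, 0.6]
gripper_width: 0.0
```

Light contact (about 1 N) and the door is swinging, so I'll continue the arc.

Call:
servo_tool(increments=[{"rx":0,"ry":0,"rz":0,"dx":-0.04,"dy":-0.23,"dz":0,"grip":1},{"rx":0,"ry":0,"rz":0,"dx":-0.05,"dy":-0.23,"dz":0,"grip":1},{"rx":0,"ry":0,"rz":0,"dx":-0.07,"dy":-0.23,"dz":0,"grip":1},{"rx":0,"ry":0,"rz":0,"dx":-0.08,"dy":-0.23,"dz":0,"grip":1},{"rx":0,"ry":0,"rz":0,"dx":-0.1,"dy":-0.22,"dz":0,"grip":1},{"rx":0,"ry":0,"rz":0,"dx":-0.11,"dy":-0.22,"dz":0,"grip":1},{"rx":0,"ry":0,"rz":0,"dx":-0.13,"dy":-0.21,"dz":0,"grip":1},{"rx":0,"ry":0,"rz":0,"dx":-0.14,"dy":-0.21,"dz":0,"grip":1}])

```text
clock: 19.95
tcp_pos: [0.5599, -0.0052, 0.1488]
orientation: [-180.0, 0.0, 85.9]
force: [0.4, -0.6, 0.8]
gripper_width: 0.004
```

Call:
servo_tool(increments=[{"rx":0,"ry":0,"rz":0,"dx":-0.16,"dy":-0.2,"dz":0,"grip":1},{"rx":0,"ry":0,"rz":0,"dx":-0.17,"dy":-0.19,"dz":0,"grip":1},{"rx":0,"ry":0,"rz":0,"dx":-0.19,"dy":-0.18,"dz":0,"grip":1},{"rx":0,"ry":0,"rz":0,"dx":-0.2,"dy":-0.17,"dz":0,"grip":1},{"rx":0,"ry":0,"rz":0,"dx":-0.21,"dy":-0.15,"dz":0,"grip":1},{"rx":0,"ry":0,"rz":0,"dx":-0.22,"dy":-0.14,"dz":0,"grip":1},{"rx":0,"ry":0,"rz":0,"dx":0,"dy":0,"dz":0,"grip":1}])

```text
clock: 20.82
tcp_pos: [0.5267, -0.0377, 0.1488]
orientation: [-180.0, -0.0, 85.9]
force: [-0.1, -0.4, -0.1]
gripper_width: 0.006
```

```bash
cat > dr.py <<'E'
from h import *
o=ctrl.get_obs();print(o['clock'],o['tcp_pos'].round(4),o['force'].round(1))
for c in('wrist','top'):
    im,d,K=snap(c);W=cloud(d,K);h=cv2.cvtColor(im,cv2.COLOR_RGB2HSV)
    m=(h[...,0]>18)&(h[...,0]<34)&(h[...,1]>130)&(abs(W[...,2]-.2)<.012)&(abs(W[...,1]+.05)<.15)
    P=W[m];print(c,len(P),cv2.minAreaRect((P[:,:2]*1000).astype(np.float32)) if len(P)>5 else '',np.median(P[:,2]))
E
python3 dr.py
```

```text
20.825 [ 0.5267 -0.0377  0.1488] [-0.1 -0.4 -0.1]
wrist 3064 ((544.1759643554688, -69.45185852050781), (15.194286346435547, 133.99143981933594), 65.4311752319336) 0.19830153275814694
top 0  nan
  return _methods._mean(a, axis=axis, dtype=dtype,
  ret = ret.dtype.type(ret / rcount)
```

The door is about 20° from shut. I'll continue gently to the stop.

Call:
servo_tool(increments=[{"rx":0,"ry":0,"rz":0,"dx":-0.23,"dy":-0.12,"dz":0,"grip":1},{"rx":0,"ry":0,"rz":0,"dx":-0.24,"dy":-0.1,"dz":0,"grip":1},{"rx":0,"ry":0,"rz":0,"dx":-0.25,"dy":-0.09,"dz":0,"grip":1},{"rx":0,"ry":0,"rz":0,"dx":-0.25,"dy":-0.08,"dz":0,"grip":1},{"rx":0,"ry":0,"rz":0,"dx":-0.2,"dy":-0.04,"dz":0,"grip":1},{"rx":0,"ry":0,"rz":0,"dx":0,"dy":0,"dz":0,"grip":1}])

```text
clock: 21.68
tcp_pos: [0.5116, -0.0718, 0.1488]
orientation: [-180.0, 0.0, 85.9]
force: [0.6, -0.2, 0.3]
gripper_width: 0.002
```

Call:
servo_tool(increments=[{"rx":0,"ry":0,"rz":0,"dx":-0.1,"dy":0,"dz":0,"grip":1},{"rx":0,"ry":0,"rz":0,"dx":-0.08,"dy":0,"dz":0,"grip":1},{"rx":0,"ry":0,"rz":0,"dx":0,"dy":0,"dz":0,"grip":1}])

```text
clock: 22.05
tcp_pos: [0.5114, -0.0768, 0.1488]
orientation: [-180.0, 0.0, 85.9]
force: [-0.4, 1.0, -1.0]
gripper_width: 0.005
```

```bash
python3 dr.py 2>/dev/null
```

```text
22.05 [ 0.5114 -0.0768  0.1488] [-0.4  1.  -1. ]
wrist 3198 ((556.8768920898438, -95.62924194335938), (8.341092109680176, 93.32803344726562), 85.9801254272461) 0.19583148300455014
top 0  nan
```

Call:
servo_tool(increments=[{"rx":0,"ry":0,"rz":0,"dx":-0.05,"dy":0,"dz":0,"grip":1},{"rx":0,"ry":0,"rz":0,"dx":0,"dy":0,"dz":0,"grip":1},{"rx":0,"ry":0,"rz":0,"dx":0,"dy":0,"dz":0,"grip":1}])

```text
clock: 22.52
tcp_pos: [0.5113, -0.0781, 0.1488]
orientation: [-180.0, 0.0, 86.0]
force: [-0.1, 0.8, -0.2]
gripper_width: 0.005
```

Call:
servo_tool(increments=[{"rx":0,"ry":0,"rz":0,"dx":-0.06,"dy":0,"dz":0,"grip":1},{"rx":0,"ry":0,"rz":0,"dx":0,"dy":0,"dz":0,"grip":1},{"rx":0,"ry":0,"rz":0,"dx":0,"dy":0,"dz":0,"grip":1}])

```text
clock: 22.9
tcp_pos: [0.5111, -0.0797, 0.1488]
orientation: [-180.0, -0.0, 86.0]
force: [-0.4, 3.5, -0.3]
gripper_width: -0.0
```

Call:
servo_tool(increments=[{"rx":0,"ry":0,"rz":0,"dx":-0.04,"dy":0,"dz":0,"grip":1},{"rx":0,"ry":0,"rz":0,"dx":0,"dy":0,"dz":0,"grip":1},{"rx":0,"ry":0,"rz":0,"dx":0,"dy":0,"dz":0,"grip":1}])

```text
clock: 23.28
tcp_pos: [0.5111, -0.0799, 0.1488]
orientation: [-180.0, -0.1, 86.0]
force: [-0.5, 10.3, 1.0]
gripper_width: 0.006
```

The force climbed to 10 N with no further motion, so the door is against the stop. I'll back off straight, rise and check.

Call:
servo_tool(increments=[{"rx":0,"ry":0,"rz":0,"dx":0.5,"dy":0,"dz":0,"grip":1},{"rx":0,"ry":0,"rz":0,"dx":1,"dy":0,"dz":0,"grip":1},{"rx":0,"ry":0,"rz":0,"dx":0.5,"dy":0,"dz":-1,"grip":1},{"rx":0,"ry":0,"rz":0,"dx":0,"dy":0,"dz":-1,"grip":1},{"rx":0,"ry":0,"rz":0,"dx":0,"dy":0,"dz":-1,"grip":1},{"rx":0,"ry":0,"rz":0,"dx":1,"dy":-1,"dz":-1,"grip":1},{"rx":0,"ry":0,"rz":0,"dx":1,"dy":-1,"dz":0,"grip":1},{"rx":0,"ry":0,"rz":0,"dx":1,"dy":-1,"dz":0,"grip":1}])

```text
clock: 24.28
tcp_pos: [0.4311, 0.0761, 0.2691]
orientation: [179.9, -0.0, 86.0]
force: [0.1, 0.7, -0.0]
gripper_width: 0.006
```

```bash
python3 dr.py 2>/dev/null
python3 - <<'E'
from h import *
im,d,K=snap('scene');cv2.imwrite('pics/j.png',cv2.resize(im,(800,600))[:,:,::-1])
T=np.array(K['T'])
Tm=np.eye(3);a=np.radians(-94);Rm=np.array([[np.cos(a),-np.sin(a)],[np.sin(a),np.cos(a)]])
H=np.array([.6226,-.104])
W=cloud(d,K);h=cv2.cvtColor(im,cv2.COLOR_RGB2HSV)
m=(h[...,0]>18)&(h[...,0]<34)&(h[...,1]>130)&(W[...,2]>.1)&(abs(W[...,1]+.09)<.06)
P=W[m][:,:2]; q=(P-H)@Rm  # drive axes rel. hinge
print(len(q),np.percentile(q,[2,50,98],axis=0).round(4)); print(np.degrees(np.polyfit(q[:,1],q[:,0],1)[0]))
E
```

```text
24.275 [0.4311 0.0761 0.2691] [ 0.1  0.7 -0. ]
wrist 2384 ((560.7608642578125, -99.34907531738281), (13.825876235961914, 84.67952728271484), 86.03789520263672) 0.19705116641894693
top 509 ((537.1561279296875, -98.71398162841797), (19.130035400390625, 133.91317749023438), 85.68050384521484) 0.19766352161348644
525 [[-0.011  -0.1473]
 [-0.0064 -0.0726]
 [ 0.0066 -0.0159]]
0.06161946995294957
```

View pics/j.png

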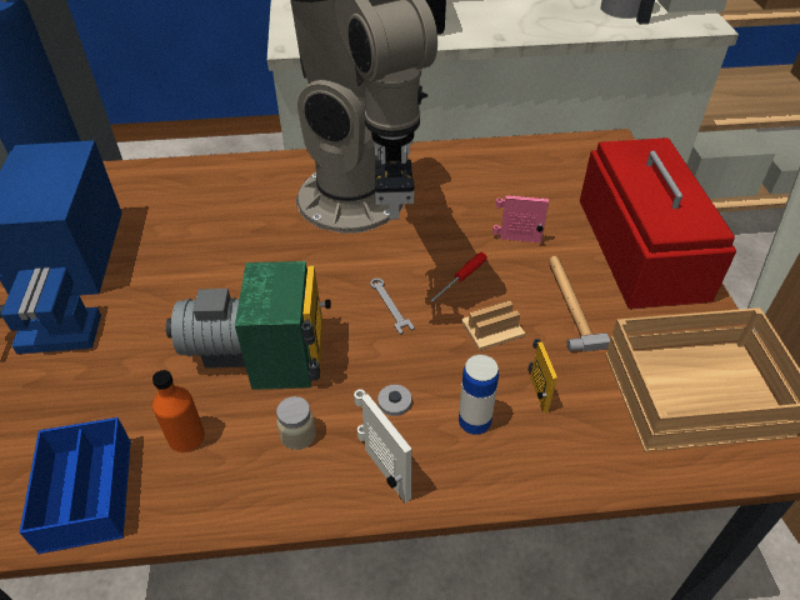

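The door is shut parallel to the drive at about (312,310), hung on both pins. Everything else is where it was and the robot is clear, so I'm handing it in.

```bash
python3 -c "
from cell import ctrl
print(ctrl.get_obs()['joint_vel'].round(2)); print(ctrl.sign_off())"
```

```text
[ 1.71  1.72  2.48 -1.44 -0.43 -0.31  2.6 ]
the job is handed in; nothing more can be done
None
```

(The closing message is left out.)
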